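Slide the fuse board home into its notches and lock it

TASK

With a fingertip, push the brown fuse board along its rails towards the red plate until it drops down into its locating notches, and then push the red plate towards the board as far as it goes, so that the lock covers the board's edge. Only push: do not lift or grip the board or the plate, keep off the fuse on the board and off the plate's black side, which faces the board, and leave everything else where it is.

Things in the scene. Friction and masses are not known exactly. Their poses are not given: they have to be found in the camera images.
- chassis: Low fixed metal chassis, 101 x 280 mm, long in its own y. Origin: centre of its underside, on the desk. The board travels to its +y, about to the robot's left. Two rails (y = -130 to 95 mm, 51 mm apart, tops 24 mm above the desk) between blue cheeks 91 mm apart, 32 mm high; between the rails only a 4 mm base; the -y end is open. A blue bridge at y = 98 to 104 mm, 50 mm high, stands over the lock.
- fuse_board: Brown board, 88 mm wide (x) x 120 mm long (y, along the rails), loose, 0.35 to 0.8 kg, 1.5 mm of play at each side. Origin: under its centre, at the underside of its 6 mm lugs; the board is 6 to 16 mm above that. Push its trailing edge, at its own y = -60 mm. Origin 24 mm above the desk on the rails, 18 mm when dropped in. Sliding takes 2 to 6 N. Push slowly, about 30 mm/s.
- seat (a point): Point on the chassis where the board's origin lies once it has dropped in: chassis x = 0, y = 30, z = 18 mm. The board starts 70 to 92 mm short of it. Four notches, 7 mm deep and 20 mm long, take its four lugs (14 mm long) all at once; then they stop it dead within 3 mm either way.
- lock_slide (a joint): Travel of the lock, in m: 0 open, 0.022 fully home with its flat steel bolt (24 mm wide, underside 36 mm above the desk) about 13 mm over the board's leading edge. It moves along the chassis's -y, starts at 0 to 0.004, takes 2 to 3 N, stays where it is left, and passes over the board only if that has dropped in.
- push_plate (a point): Centre of the outer face, to be pushed towards the board, of the lock's upright red plate. The plate is 92 mm wide along the chassis's x, from 36 to 66 mm above the desk, this point 52 mm above it; the face looks along the chassis's +y. The point moves with the lock.
- clip_fuse: Cartridge fuse with brass-coloured caps, 75 mm long, 25 mm thick, fixed lengthwise on the middle of the fuse board; not to be touched. Its top is about 42 mm above the board's origin. Origin: underside of its centre.
- terminal_strip: Bystander: loose dark terminal strip, 26 x 115 x 20 mm, lying beside the chassis on the far side from the robot. Origin: centre of its underside.
- pliers: Bystander: loose pliers with dark handles, 170 x 55 x 14 mm, at the right of the desk. Origin: centre of its underside.
- spare_fuse: Bystander: loose cartridge fuse standing on end, 27 mm thick, 80 mm tall, at the right of the desk. Origin: centre of its underside.
- tape_black: Bystander: loose roll of black tape, 70 mm across, 19 mm high, at the left back. Origin: centre of its underside.
- fuse_box: Bystander: fixed grey fuse box, about 100 x 154 mm, with its lid standing open to 145 mm above the desk, to the right of the chassis. Origin: centre of its underside.
- plate_back (a point): Centre of the black facing (90 mm wide, 45 to 65 mm above the desk) on the side of the red plate that faces the board (8 mm behind the outer face); not to be touched. The point moves with the lock.

How it is judged:
On the way, in this order (a step that is already met when the one before it is completed fails the run):
1. the fuse board has dropped into its notches, with the lock still open (height (world z) of fuse_board below 0.0205 m and horizontal distance between fuse_board and seat below 0.006 m and angle between fuse_board's own z axis and vertical below 0.03 rad and value of joint lock_slide below 0.008 m), for 0.2 s.
2. the lock is pushed home over the board (value of joint lock_slide above 0.0185 m), for 0.1 s.
At the end, for the whole second after the job is handed in: the fuse board lies level (within 0.03 rad), at rest and down in its notches (origin within 2.5 mm of its seated height of 18 mm and within 6 mm of the seat on plan), and the lock stands at least 18.5 mm along its 22 mm travel (height (world z) of fuse_board below 0.0205 m and horizontal distance between fuse_board and seat below 0.006 m and angle between fuse_board's own z axis and vertical below 0.03 rad and value of joint lock_slide above 0.0185 m and linear speed of fuse_board below 0.02 m/s); the robot touches nothing.
It fails at once if the fuse board is lifted or tipped off its rails (height (world z) of fuse_board above 0.032 m or angle between fuse_board's own z axis and vertical above 0.2 rad).
It fails at once if the fingers touch the fuse on the board (contact force between the fingers and clip_fuse above 0.5 N).
It fails at once if the fingers take hold of the lock's plate from the side that faces the board (contact force between the fingers and lock_slide_c2 above 0.5 N).
It fails at once if a bystander is disturbed (distance of any of terminal_strip, pliers, spare_fuse, tape_black from where it was at the start of the episode above 0.015 m or contact force between the fingers and fuse_box above 5 N).
It also fails if it takes over 48 s, if anything falls off the work surface, if the arm or the gripper's body presses on something with over 40 N, if the wrist force passes 120 N, or if a joint passes its speed limit or range.

ROBOT

A 6-joint arm with a two-finger parallel gripper is mounted at the origin on a cart in front of the work surface, level with it; the furniture and walls round the work are solid. World frame = base frame: x ahead of the robot, y to its left, z up, the work surface at z = 0. Lengths are in m, angles in rad, forces in N, time in s.
With the tool pointing down it reaches from about 0.25 to 0.725 m from the base axis. Payload 9.7 kg.
Tool frame: the origin (TCP) lies midway between the tips of the shut fingers; the grasp point (between the pads) lies 19 mm behind it; z points along the fingers, y is the line along which they close (so a half turn about z gives the same grasp; the last joint's range is limited). The gripper opens to 85 mm and grips with 20 to 120 N. Pads are 22 mm wide; open, the fingers measure 114 mm over their backs; the gripper's body (76 mm by 85 mm) begins 54 mm behind the grasp point. The pads swing forward as they close: fully open they stand 13 mm farther back than shut.
Start: joints at [1.333, 0.087, 0.176, 1.66, 0, 1.571], TCP at [0.13, 0.535, 0.231] pointing down, gripper open.
Joint ranges: [-3.13, 3.13], [-0.85, 1.81], [-1.15, 1.24], [-2.2, 2.28], [-1.44, 1.52], [-3.14, 3.14]. Speed limits (rad/s): [2.22, 2.22, 2.57, 3.14, 3.14, 3.14].

INTERFACE

Orientations are given as a rotation vector (axis times angle).
In Python, from rig import env gives the robot as it stands. The module is installed in compiled form; this text tells all that it offers.
- The arm moves only by the shell command python3 -m jog 'ROWS'. ROWS is a JSON object of lists of equal length, an entry for each row: "travel": the shift along the tool's x, y, z each as a share of 250 mm, from -1 to 1, a list of three; "turn": the turn about the tool's z as a share of 30 degrees, from -1 to 1; "hand": the closure, from 0 (fully open) to 1 (shut). In form: {"travel": [[dx, dy, dz], ...], "turn": [turn, ...], "hand": [hand, ...]}. A call has 1 to 5 rows; each row is the pose to reach, as a shift and turn from the pose commanded when the call began, along the tool's axes at that moment; what a row does not reach only later rows make up. A row lasts 1/10 s, in which the tool goes at most 50 mm and 8.59 degrees, less where a joint would pass 70% of its speed; a pose out of reach is approached as far as the arm can. A call with a number of a shift or a turn outside -1 to 1 is refused whole. A call with a gripper value outside its range is refused whole. The fingers move at their own pace and stop on an object; the grip force is fixed at half the most. Time passes only in rows, so rows that repeat a pose let the fingers close. It gives the time, the measured TCP pose, the force, the opening and the grip force at its end, in the units of the state.
- env.sense(): the state, without advancing time (a new reading comes with each control period).
- env.capture(name): name is "scene" or "top" or "wrist"; returns a dict with "frame" (400x640x3 uint8, red, green, blue), "mtx" (3x3 intrinsics, pixels), "D" ([k1, k2, p1, p2, k3] as OpenCV has them; the pictures are not rectified), "rvec" (rotation vector, rad) and "tvec" (3), from world to camera coordinates, as OpenCV has them. Camera axes: x right, y down, z forward; pixel columns grow to the right and rows downward; lengths in m; the calibration is good to about 2 mm. A picture is of the moment at which its call begins. There is no depth.
- env.job_done(): hands the job in; it is judged then, once.
The state is a dict: "t": time; "joint_pos": joint angles; "joint_vel": joint speeds; "effort": joint torques, N m; "tool_pos": TCP position; "tcp_rot": TCP orientation; "contact_force": force on the tool from outside, world axes, zero at the start; "moment": the same for the moment, N m; "opening": finger opening in m; "grip_force": force on a finger pad.
Only numpy, scipy, OpenCV 4.12 (cv2) and the standard library are available. Lean on these libraries where they do the work, as an engineer would, in place of code of your own. Each camera call takes 0.05 s, during which the arm holds its last target. There are 200 camera calls.

## Working session

There is one attempt and no reset: what is moved stays moved. The work goes in short steps, Python scripts to look and compute and a shell command to move; the robot and the scene stay as the last step left them, time stands still between calls to the robot, and variables do not carry over. Pictures are saved under pics/ and viewed, at most 10 in all, crops included, and the job is handed in when it is done.

```bash
mkdir -p pics
python3 - <<'E'
from rig import env
import cv2,pickle
s=env.sense(); print(s['tool_pos'],s['tcp_rot'],s['opening'],s['t'])
d={n:env.capture(n) for n in("scene","top")}
pickle.dump(d,open('d0.pkl','wb'))
for n in d: cv2.imwrite(f'pics/{n}0.png',d[n]['frame'][:,:,::-1])
E
```

```text
[0.12949211 0.53430301 0.23055613] [-3.72622558e-01 -3.11922591e+00  2.13048957e-03] 0.08548362615320061 0.0
```

View pics/top0.png

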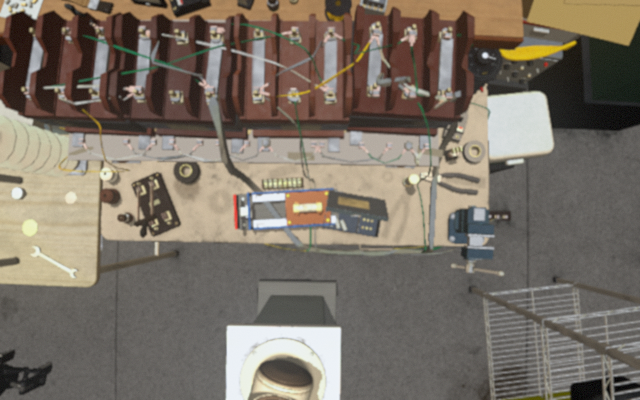

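View pics/scene0.png

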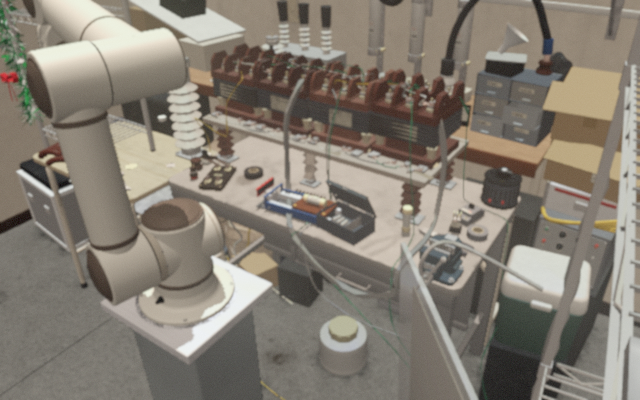

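The top view shows the red plate at about (237,212), the board with its fuse at about (309,209), and the fuse box right of it at 330–385. The chassis runs along the image's horizontal. The scene view confirms this, with the lid standing on the far side of the box. Next I'll measure with masks.

```bash
cat > h.py <<'E'
import numpy as np,cv2
def ray(c,px):
    u=cv2.undistortPoints(np.array(px,float).reshape(-1,1,2),c['mtx'],c['D']).reshape(-1,2)
    R=cv2.Rodrigues(np.array(c['rvec'],float))[0];o=-R.T@np.array(c['tvec'],float).ravel()
    return o,np.c_[u,np.ones(len(u))]@R
def onz(c,px,z):
    o,d=ray(c,px); return o+d*((z-o[2])/d[:,2:])
def px(c,P): return cv2.projectPoints(np.array(P,float).reshape(-1,1,3),np.array(c['rvec'],float),np.array(c['tvec'],float),c['mtx'],c['D'])[0].reshape(-1,2)
def mask(c,col):
    h=cv2.cvtColor(c['frame'],cv2.COLOR_RGB2HSV).astype(int);H,S,V=h[...,0],h[...,1],h[...,2]
    return {'red':((H<6)|(H>172))&(S>150)&(V>90),'blue':(H>100)&(H<130)&(S>90),'brown':(H>=6)&(H<20)&(S>130)&(V>60)}[col].astype(np.uint8)
def blobs(m,n=15):
    for k in cv2.findContours(m,0,2)[0]:
        if cv2.contourArea(k)>n: yield k.reshape(-1,2).astype(float)
E
python3 - <<'E'
import pickle,cv2,numpy as np
from h import *
d=pickle.load(open('d0.pkl','rb'));c=d['top']
print(ray(c,[[320,200]])[0])
for col,z in(('red',.066),('blue',.032),('brown',.04)):
    m=mask(c,col);m[:180]=0;m[245:]=0;m[:,:225]=0;m[:,400:]=0
    for k in blobs(m,6):
        w=onz(c,k,z)[:,:2]; r=cv2.minAreaRect(w.astype(np.float32)*1000); print(col,k.min(0),k.max(0),np.round(w.mean(0),3),np.round(r[0]),np.round(r[1]),r[2])
R=cv2.Rodrigues(np.array([-3.72622558e-01,-3.11922591,2.13e-3]))[0];print(R.round(3))
cv2.imwrite('pics/topc.png',cv2.resize(c['frame'][175:250,225:395,::-1],None,fx=4.7,fy=4.7,interpolation=cv2.INTER_CUBIC))
E
```

```text
[ 0.4513125  -0.09369379  1.02284615]
red [234. 195.] [237. 228.] [0.463 0.123] [466. 124.] [87.  6.] 4.033484935760498
blue [247. 194.] [250. 228.] [0.475 0.096] [469.  96.] [93.  6.] 3.6574089527130127
brown [287. 192.] [329. 223.] [ 0.471 -0.074] [481. -64.] [ 82. 114.] 4.231143474578857
[[-0.972  0.236 -0.   ]
 [ 0.236  0.972 -0.001]
 [ 0.    -0.001 -1.   ]]
```

View pics/topc.png

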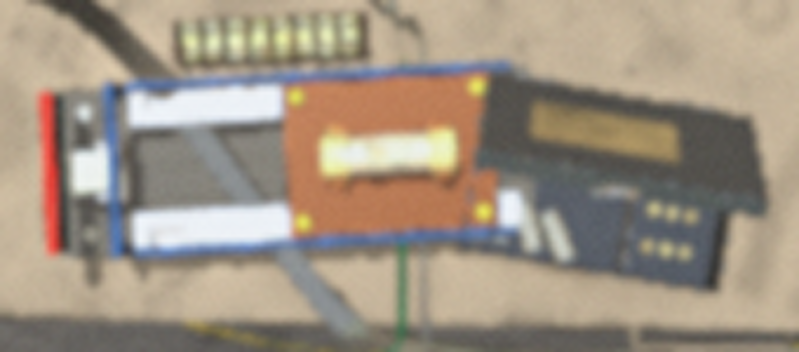

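The crop shows the board at crop (285–500, 75–235), its trailing edge partly hidden by the box's raised lid. The chassis yaw is about +4°, with the chassis origin near (0.476, −0.008). I'll bring the wrist camera over it for a finer look.

```bash
R='{"travel":[[-0.6,-0.65,-0.17],[-0.6,-0.65,-0.17],[-0.6,-0.65,-0.17],[-0.6,-0.65,-0.17],[-0.6,-0.65,-0.17]],"turn":[0,0,0,0,0],"hand":[0,0,0,0,0]}'
python3 -m jog '{"travel":[[-0.6,-0.65,-0.17],[-0.6,-0.65,-0.17],[-0.6,-0.65,-0.17],[-0.6,-0.65,-0.17],[-0.6,-0.65,-0.17]],"turn":[0,0,0,0,0],"hand":[0,0,0,0,0]}' >/dev/null
python3 -m jog '{"travel":[[-0.6,-0.65,-0.17],[-0.6,-0.65,-0.17],[-0.6,-0.65,-0.17],[-0.6,-0.65,-0.17],[-0.6,-0.65,-0.17]],"turn":[0,0,0,0,0],"hand":[0,0,0,0,0]}'
python3 -m jog '{"travel":[[-0.6,-0.65,-0.17],[-0.6,-0.65,-0.17],[-0.6,-0.65,-0.17],[-0.6,-0.65,-0.17],[-0.6,-0.65,-0.17]],"turn":[-0.6,-0.6,-0.6,-0.6,-0.6],"hand":[0,0,0,0,0]}'
python3 - <<'E'
from rig import env
import cv2,pickle
s=env.sense(); print(s['tool_pos'],cv2.Rodrigues(s['tcp_rot'])[0].round(3),s['joint_pos'],s['t'])
d=env.capture("wrist");pickle.dump(d,open('d1.pkl','wb'));cv2.imwrite('pics/w1.png',d['frame'][:,:,::-1])
E
```

```text
t: 1.1
tool_pos: [0.3455, 0.1453, 0.317]
tcp_rot: [0.376, 3.118, -0.0]
contact_force: [-0.9, 0.8, -0.3]
opening: 0.0855
grip_force: 0.0
t: 1.6
tool_pos: [0.4526, -0.0475, 0.3589]
tcp_rot: [0.119, -3.139, -0.0]
contact_force: [1.7, 0.7, -0.3]
opening: 0.0855
grip_force: 0.0
[ 0.45260759 -0.04748777  0.35893851] [[-0.997 -0.076 -0.   ]
 [-0.076  0.997  0.   ]
 [ 0.     0.    -1.   ]] [-1.04538930e-01 -5.05872763e-02  2.92830716e-01  1.91425420e+00
  1.58952186e-06 -1.80524445e-01] 1.6
```

View pics/w1.png

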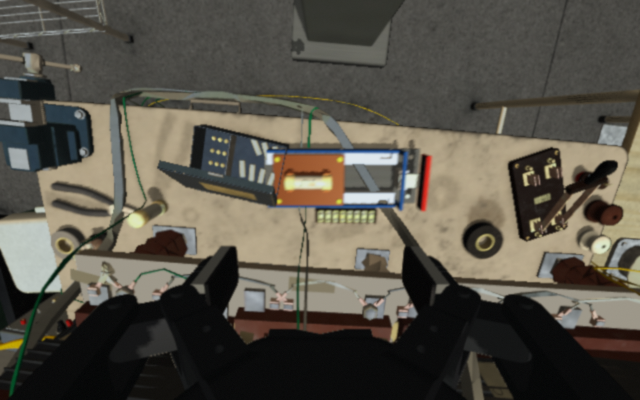

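The wrist view (image up is toward the robot) shows the board at (275–343, 150–207), the plate at (425,182), and the lid's edge running from (160,165) to (273,205), close to the board's far trailing corner. I'll measure these at their known heights and zoom in.

Run:
```python
import pickle,cv2,numpy as np
from h import *
c=pickle.load(open('d1.pkl','rb'))
print('cam',ray(c,[[320,200]])[0])
for col,z in(('red',.066),('blue',.032),('blue',.05),('brown',.04)):
    m=mask(c,col);m[:140]=0;m[218:]=0;m[:,:255]=0;m[:,450:]=0
    if col=='brown': m=cv2.morphologyEx(m,2,np.ones((3,3)))
    for k in blobs(m,6):
        w=onz(c,k,z)[:,:2]; r=cv2.minAreaRect(w.astype(np.float32)*1000); print(col,z,k.min(0),k.max(0),np.round(r[0]),np.round(r[1]),r[2]); print(np.round(cv2.boxPoints(r)).tolist())
cv2.imwrite('pics/w1c.png',cv2.resize(c['frame'][115:225,150:350,::-1],None,fx=4,fy=4,interpolation=cv2.INTER_CUBIC))
```

```text
cam [ 0.38251754 -0.05166907  0.50350348]
red 0.066 [421. 156.] [430. 210.] [469. 126.] [89.  9.] 4.56591272354126
[[424.0, 127.0], [425.0, 118.0], [514.0, 126.0], [513.0, 134.0]]
blue 0.032 [267. 149.] [407. 209.] [479. -14.] [106. 238.] 3.535548448562622
[[419.0, 102.0], [434.0, -136.0], [539.0, -130.0], [524.0, 108.0]]
blue 0.05 [267. 149.] [407. 209.] [475. -16.] [102. 229.] 3.5355472564697266
[[418.0, 96.0], [432.0, -133.0], [533.0, -127.0], [519.0, 102.0]]
brown 0.04 [274. 155.] [343. 204.] [483. -63.] [ 85. 118.] 4.277105331420898
[[436.0, -7.0], [445.0, -125.0], [529.0, -119.0], [521.0, -1.0]]
brown 0.04 [280. 155.] [283. 158.] [ 446. -110.] [5. 5.] 4.207728862762451
[[444.0, -108.0], [444.0, -113.0], [449.0, -113.0], [448.0, -108.0]]
```

View pics/w1c.png

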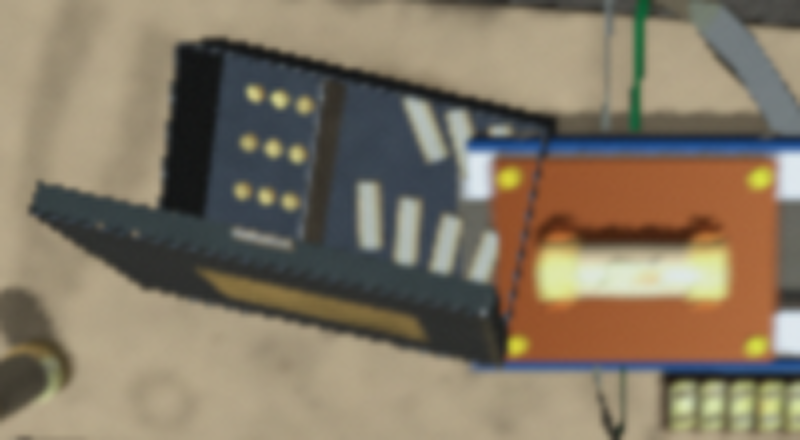

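The crop shows a dark line from (550,120) to (505,360) over the board, apparently the box's thin near wall, which seems to overhang the trailing edge. That decides where the finger can enter, so I'll take a closer, shifted view to triangulate it.

```bash
python3 -m jog '{"travel":[[0,-0.3,0.4],[0,-0.3,0.4],[0,-0.3,0.4],[0,-0.3,0.4]],"turn":[0,0,0,0],"hand":[0,0,0,0]}'
python3 - <<'E'
from rig import env
import cv2,pickle
from h import *
d=env.capture("wrist");pickle.dump(d,open('d2.pkl','wb'))
print(ray(d,[[320,200]])[0])
p=px(d,[[.45,-.12,.04],[.5,-.12,.04]]);print(p)
x=int(p[0,0]-100);y=int(p[0,1]-60);x=max(x,0);y=max(y,0);print('off',x,y)
cv2.imwrite('pics/w2c.png',cv2.resize(d['frame'][y:y+150,x:x+200,::-1],None,fx=4,fy=4,interpolation=cv2.INTER_CUBIC))
E
```

```text
t: 2.05
tool_pos: [0.4566, -0.1212, 0.2553]
tcp_rot: [0.116, -3.134, -0.002]
contact_force: [0.6, 0.1, 1.1]
opening: 0.0855
grip_force: 0.0
[ 0.38723507 -0.12543249  0.40020002]
[[319.83063535 171.09968066]
 [317.14828236 207.53078231]]
off 219 111
```

View pics/w2c.png

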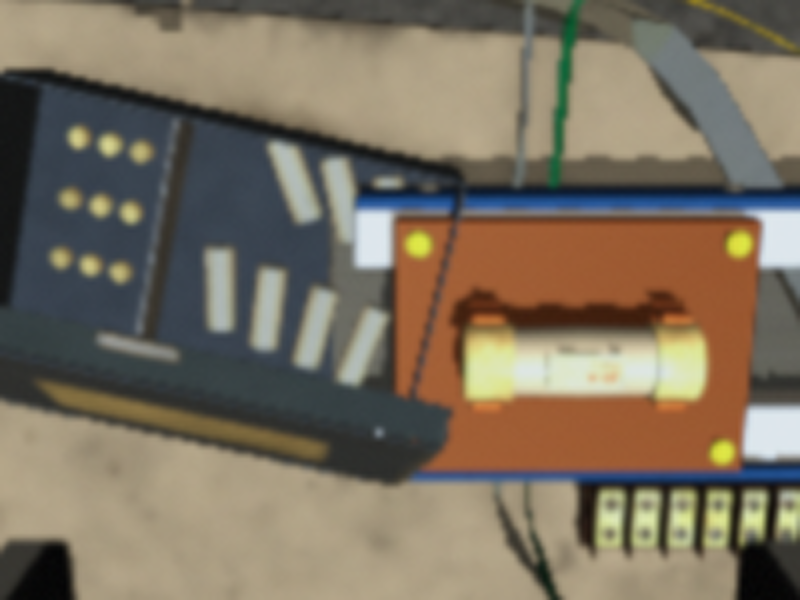

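Run:
```python
import pickle
from h import *
a=pickle.load(open('d1.pkl','rb'));b=pickle.load(open('d2.pkl','rb'));t=pickle.load(open('d0.pkl','rb'))['top']
def tri(pr):
    A=np.zeros((3,3));v=np.zeros(3)
    for c,p in pr:
        o,d=ray(c,[p]);d=d[0]/np.linalg.norm(d[0]);M=np.eye(3)-np.outer(d,d);A+=M;v+=M@o
    return np.linalg.solve(A,v).round(4)
f=lambda p:(219+p[0]/4,111+p[1]/4)
g=lambda p:(150+p[0]/4,115+p[1]/4)
for n,p,q in(('wall near corner',(462,175),(551,120)),('board nearleft',(395,215),(492,155)),('lid tip top',(448,408),(495,300)),('lid outer low',(395,482),(503,360)),('brown divider top',(182,120),(345,82)),('yellow dot',(418,244),(510,178)),('dot R near',(739,244),(761,178)),('dot R far',(722,453),(757,347)),('chassis end',(357,195),(470,140))):
    X=tri([(b,f(p)),(a,g(q))]);print(n,X,px(t,[X]).round(1)[0], (px(t,[X])[0]-[225,175])*4.7)
m=mask(b,'brown')
print('board corners z.04',onz(b,[f((395,215)),f((762,220)),f((740,470))],.04).round(4))
print('chassis end cheek z.032',onz(b,[f((357,190)),f((357,205)),f((412,480))],.032).round(4))
```

```text
wall near corner [ 0.4281 -0.102   0.0294] [321.3 227. ] [452.41400732 244.46951414]
board nearleft [ 0.4413 -0.1234  0.047 ] [329.4 222.3] [490.65439185 222.49737511]
lid tip top [ 0.4789 -0.1073  0.1296] [324.1 207.2] [465.60518    151.50490604]
lid outer low [ 0.529  -0.1164  0.0509] [327.3 189.4] [480.7516797  67.8909936]
brown divider top [ 0.4228 -0.2071 -0.0356] [357.3 228.8] [621.72722609 253.03699173]
yellow dot [ 0.4498 -0.1155  0.049 ] [326.5 219.1] [477.0599045  207.33404173]
dot R near [ 0.442  -0.0135  0.0505] [288.1 221.5] [296.74546768 218.37933366]
dot R far [ 0.5133 -0.0082  0.0501] [286.7 194.7] [289.8753349   92.55383221]
chassis end [ 0.4387 -0.1365  0.0247] [333.9 223.3] [511.94561181 226.89364528]
board corners z.04 [[ 0.4419 -0.1233  0.04  ]
 [ 0.4347 -0.0038  0.04  ]
 [ 0.5218  0.0026  0.04  ]]
chassis end cheek z.032 [[ 0.4357 -0.1363  0.032 ]
 [ 0.4407 -0.136   0.032 ]
 [ 0.5368 -0.1106  0.032 ]]
```

Run:
```python
import pickle
from h import *
s=pickle.load(open('d0.pkl','rb'))['scene']
print(ray(s,[[320,200]])[0].round(3))
im=cv2.resize(s['frame'][170:248,255:385,::-1],None,fx=6,fy=6,interpolation=cv2.INTER_CUBIC)
for z,c in((0,(0,0,255)),(.03,(0,255,0)),(.06,(255,0,255))):
    for P in((.428,-.102,z),(.4418,-.1233,z),(.529,-.1164,z)):
        q=(px(s,[P])[0]-[255,170]+.5)*6; cv2.circle(im,tuple(int(v) for v in q),3,c,-1)
        if z==.03: print(P,q)
cv2.imwrite('pics/sc.png',im)
```

```text
[-0.631 -0.872  0.875]
(0.428, -0.102, 0.03) [367.93993787 290.35442782]
(0.4418, -0.1233, 0.03) [418.35582289 290.37582256]
(0.529, -0.1164, 0.03) [501.37471261 210.68308181]
```

View pics/sc.png

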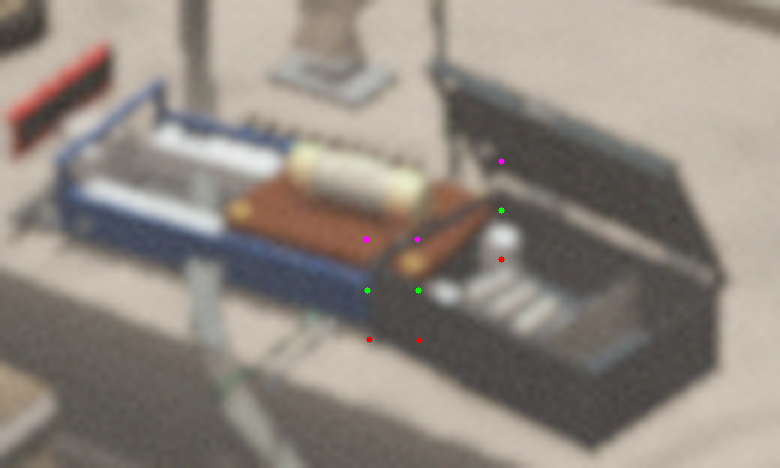

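The scene crop shows the box wall top at about (370–500, 265–190), roughly 45 mm high, drawn across the board's trailing end. The lid leans toward the robot, its tip at about (0.48, −0.107, 0.13). The hand therefore has to stay at x < ~0.465. I'll turn it 90° and push with the far finger of the open hand, so the body stays on the robot's side, and probe the box gently.

```bash
python3 -m jog '{"travel":[[0.15,-0.065,0],[0.15,-0.065,0],[0.15,-0.065,0],[0.15,-0.065,0]],"turn":[1,1,1,1],"hand":[0,0,0,0]}' >/dev/null
python3 -m jog '{"travel":[[0,0,0],[0,0,0],[0,0,0],[0,0,0]],"turn":[1,1,1,1],"hand":[0,0,0,0]}'>/dev/null
python3 -m jog '{"travel":[[0,0,0],[0,0,0],[0,0,0],[0,0,0],[0,0,0]],"turn":[1,1,1,1,1],"hand":[0,0,0,0,0]}'
python3 - <<'E'
from rig import env
import cv2
from h import *
s=env.sense(); R=cv2.Rodrigues(s['tcp_rot'])[0];print(s['tool_pos'],R.round(3),s['joint_pos'].round(2),s['contact_force'])
d=env.capture("wrist")
print('pads at (tool y +-50, tip z-13):',[ (s['tool_pos']+R@np.array([0,y,-.013])).round(4) for y in(-.05,.05)])
cv2.imwrite('pics/w3.png',d['frame'][:,:,::-1])
E
```

```text
t: 3.4
tool_pos: [0.4221, -0.1383, 0.2604]
tcp_rot: [2.134, 2.303, 0.002]
contact_force: [0.2, -0.5, 0.3]
opening: 0.0852
grip_force: 0.0
[ 0.42209292 -0.13834198  0.26044416] [[-0.076  0.997  0.002]
 [ 0.997  0.076 -0.001]
 [-0.001  0.002 -1.   ]] [-0.32 -0.15 -0.    1.72  0.    1.18] [ 0.17771366 -0.4579802   0.25011247]
pads at (tool y +-50, tip z-13): [array([ 0.3722, -0.1422,  0.2733]), array([ 0.4719, -0.1345,  0.2735])]
```

View pics/w3.png

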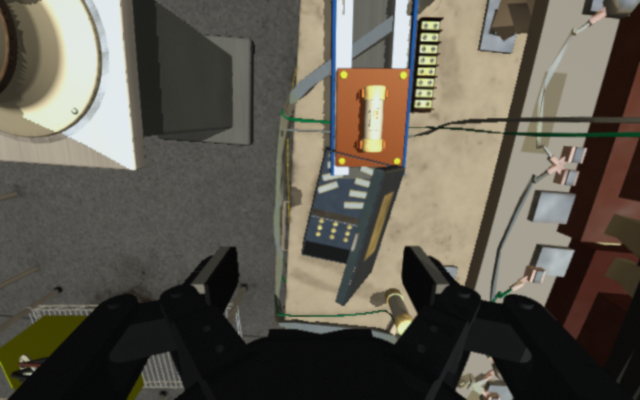

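The view confirms the orientation: the far finger lines up behind the board (board edge at about y=165 px), with the lid on the right. I'll narrow the hand a little, back off a few mm, and descend in stages.

```bash
python3 -m jog '{"travel":[[-0.024,0,0.2],[-0.024,0,0.4],[-0.024,0,0.55],[-0.024,0,0.6],[-0.024,0,0.6]],"turn":[0,0,0,0,0],"hand":[0.25,0.25,0.25,0.25,0.25]}'
python3 -m jog '{"travel":[[0,0,0.08],[0,0,0.12],[0,0,0.16],[0,0,0.16]],"turn":[0,0,0,0],"hand":[0.25,0.25,0.25,0.25]}'
```

```text
t: 3.95
tool_pos: [0.4216, -0.1446, 0.1083]
tcp_rot: [-2.132, -2.305, 0.001]
contact_force: [-0.2, -0.2, 0.6]
opening: 0.0638
grip_force: 0.0
t: 4.35
tool_pos: [0.422, -0.145, 0.0687]
tcp_rot: [-2.134, -2.305, 0.0]
contact_force: [-0.5, 0.0, -0.6]
opening: 0.0645
grip_force: 0.0
```

```bash
python3 -m jog '{"travel":[[0,0,0.03],[0,0,0.06],[0,0,0.08],[0,0,0.08]],"turn":[0,0,0,0],"hand":[0.25,0.25,0.25,0.25]}' | grep -E "pos|force"
python3 -m jog '{"travel":[[0,0,0.02],[0,0,0.04],[0,0,0.04]],"turn":[0,0,0],"hand":[0.25,0.25,0.25]}'| grep -E "pos|force"
```

```text
tool_pos: [0.4216, -0.145, 0.048]
contact_force: [-0.5, 0.4, 0.4]
grip_force: 0.0
tool_pos: [0.4217, -0.145, 0.038]
contact_force: [-0.2, -0.0, -0.7]
grip_force: 0.0
```

```bash
python3 -m jog '{"travel":[[0,0,0.012],[0,0,0.024],[0,0,0.036],[0,0,0.036]],"turn":[0,0,0,0],"hand":[0.25,0.25,0.25,0.25]}' | grep -E "pos|force"
python3 -m jog '{"travel":[[0,0,0.008],[0,0,0.016],[0,0,0.024],[0,0,0.024]],"turn":[0,0,0,0],"hand":[0.25,0.25,0.25,0.25]}'| grep -E "pos|force"
```

```text
tool_pos: [0.4218, -0.145, 0.0293]
contact_force: [-0.1, 0.5, 0.7]
grip_force: 0.0
tool_pos: [0.4219, -0.145, 0.0235]
contact_force: [0.5, 0.4, -0.8]
grip_force: 0.0
```

No contact on the way down. Now I push slowly at 30 mm/s along tool +x (chassis +y), watching the force.

```bash
python3 -m jog '{"travel":[[0.008,0,0],[0.016,0,0],[0.024,0,0],[0.032,0,0]],"turn":[0,0,0,0],"hand":[0.25,0.25,0.25,0.25]}' | grep -E "pos|force"
python3 -m jog '{"travel":[[0.008,0,0],[0.016,0,0],[0.024,0,0]],"turn":[0,0,0],"hand":[0.25,0.25,0.25]}'| grep -E "pos|force"
```

```text
tool_pos: [0.4215, -0.1373, 0.0239]
contact_force: [-0.8, -5.1, 0.4]
grip_force: 1.9
tool_pos: [0.4209, -0.1315, 0.0239]
contact_force: [-1.2, -5.2, 1.1]
grip_force: 3.0
```

```bash
cat > b.py <<'E'
from rig import env
from h import *
c=env.capture("top")
m=mask(c,'brown');m[:180]=0;m[245:]=0;m[:,:225]=0;m[:,400:]=0
k=max(blobs(m,6),key=len);w=onz(c,k,.04)[:,:2]
print('lead y',w[:,1].max().round(4),'box',k.min(0),k.max(0))
m=mask(c,'red');m[:180]=0;m[245:]=0;m[:,:225]=0;m[:,260:]=0
k=max(blobs(m,6),key=len);print('plate mean',onz(c,k,.066).mean(0).round(4))
E
python3 -m jog '{"travel":[[0.012,0,0],[0.024,0,0],[0.036,0,0],[0.048,0,0]],"turn":[0,0,0,0],"hand":[0.25,0.25,0.25,0.25]}'| grep -E "pos|force"
python3 b.py
```

```text
tool_pos: [0.4199, -0.1196, 0.0239]
contact_force: [-1.8, -6.1, 1.2]
grip_force: 3.0
lead y 0.0103 box [280. 192.] [321. 223.]
plate mean [0.4618 0.1232 0.066 ]
```

The board is moving (leading edge up about 19 mm). Continuing.

```bash
for i in 1; do python3 -m jog '{"travel":[[0.012,0,0],[0.024,0,0],[0.036,0,0],[0.048,0,0],[0.06,0,0]],"turn":[0,0,0,0,0],"hand":[0.25,0.25,0.25,0.25,0.25]}'| grep -E "pos|contact"; done
python3 -m jog '{"travel":[[0.012,0,0],[0.024,0,0],[0.036,0,0],[0.048,0,0],[0.06,0,0]],"turn":[0,0,0,0,0],"hand":[0.25,0.25,0.25,0.25,0.25]}'| grep -E "pos|contact"
python3 b.py
```

```text
tool_pos: [0.4188, -0.1046, 0.0239]
contact_force: [-0.5, -5.8, 0.5]
tool_pos: [0.4177, -0.0897, 0.0239]
contact_force: [-2.1, -6.4, 1.5]
lead y 0.0402 box [269. 193.] [310. 223.]
plate mean [0.4637 0.1239 0.066 ]
```

```bash
python3 -m jog '{"travel":[[0.012,0,0],[0.024,0,0],[0.036,0,0],[0.048,0,0],[0.06,0,0]],"turn":[0,0,0,0,0],"hand":[0.25,0.25,0.25,0.25,0.25]}'| grep -E "pos|contact"
python3 -m jog '{"travel":[[0.012,0,0],[0.024,0,0]],"turn":[0,0],"hand":[0.25,0.25]}'| grep -E "pos|contact"
python3 b.py
```

```text
tool_pos: [0.4165, -0.0747, 0.0238]
contact_force: [-1.6, -7.2, 1.9]
tool_pos: [0.416, -0.0687, 0.0239]
contact_force: [-1.6, -5.7, 0.8]
lead y 0.0615 box [261. 193.] [303. 221.]
plate mean [0.466  0.1241 0.066 ]
```

```bash
python3 -m jog '{"travel":[[0.012,0,0],[0.024,0,0],[0.036,0,0]],"turn":[0,0,0],"hand":[0.25,0.25,0.25]}'| grep -E "pos|contact"
python3 -m jog '{"travel":[[0.01,0,0],[0.02,0,0]],"turn":[0,0],"hand":[0.25,0.25]}'| grep -E "pos|contact"
```

```text
tool_pos: [0.4153, -0.0598, 0.0239]
contact_force: [-2.4, -6.9, 1.4]
tool_pos: [0.4148, -0.0547, 0.0237]
contact_force: [-2.2, -4.0, -1.2]
```

```bash
python3 b.py
```

```text
lead y 0.0753 box [256. 194.] [297. 220.]
plate mean [0.4671 0.1239 0.066 ]
```

```bash
python3 -m jog '{"travel":[[0.01,0,0]],"turn":[0],"hand":[0.25]}'| grep -E "pos|contact"
python3 -m jog '{"travel":[[0.01,0,0]],"turn":[0],"hand":[0.25]}'| grep -E "pos|contact"
```

```text
tool_pos: [0.4149, -0.0519, 0.0237]
contact_force: [-2.1, -5.0, 0.2]
tool_pos: [0.4146, -0.0496, 0.0238]
contact_force: [-1.8, -5.3, -0.6]
```

```bash
python3 b.py
```

```text
lead y 0.0801 box [254. 194.] [295. 217.]
plate mean [0.4632 0.1239 0.066 ]
```

```bash
python3 -m jog '{"travel":[[0.008,0,0]],"turn":[0],"hand":[0.25]}'| grep -E "pos|contact"
python3 -m jog '{"travel":[[0.008,0,0]],"turn":[0],"hand":[0.25]}'| grep -E "pos|contact"
```

```text
tool_pos: [0.4146, -0.0481, 0.0238]
contact_force: [-1.0, -14.2, 0.0]
tool_pos: [0.4146, -0.0474, 0.0239]
contact_force: [-0.2, -23.1, -0.2]
```

```bash
python3 b.py
```

```text
lead y 0.0802 box [254. 195.] [295. 213.]
plate mean [0.4632 0.1239 0.066 ]
```

It stopped dead (23 N), which suggests it has dropped in. I'll back off, rise, and verify.

```bash
python3 -m jog '{"travel":[[-0.03,0,0],[-0.03,0,-0.15],[-0.03,0,-0.35],[-0.03,0,-0.55],[-0.03,0,-0.6]],"turn":[0,0,0,0,0],"hand":[0.25,0.25,0.25,0.25,0.25]}'| grep -E "pos|contact"
python3 - <<'E'
from rig import env
import cv2,pickle
from h import *
d=env.capture("wrist");pickle.dump(d,open('d3.pkl','wb'))
print(ray(d,[[320,200]])[0].round(3))
P=px(d,[[.48,.03,.03],[.48,.12,.066]]);print(P)
x,y=[int(max(0,v)) for v in P.mean(0)-[95,60]];print(x,y)
cv2.imwrite('pics/w4.png',cv2.resize(d['frame'][y:y+145,x:x+190,::-1],None,fx=4,fy=4,interpolation=cv2.INTER_CUBIC))
E
```

```text
tool_pos: [0.4167, -0.0527, 0.1792]
contact_force: [1.1, -0.0, 0.1]
[0.411 0.019 0.324]
[[386.65090613 114.04327485]
 [412.03691045  -1.36387135]]
304 0
```

View pics/w4.png

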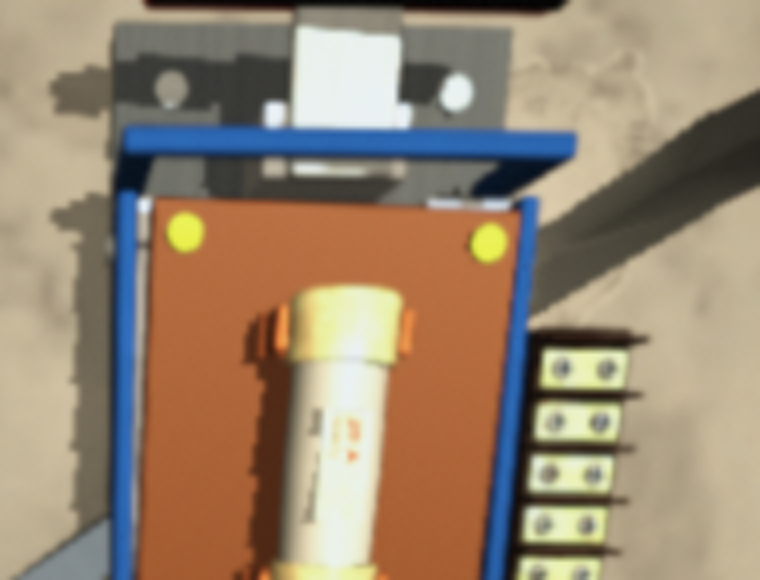

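The view shows the board squarely up near the bridge: dots at crop (185,232) and (489,243), with the bolt tip at (340,170) short of the board edge. I'll check the height from dot spacing, plus the plate position.

Run:
```python
import pickle
from h import *
def dots(c,box):
    h=cv2.cvtColor(c['frame'],cv2.COLOR_RGB2HSV).astype(int)
    m=((h[...,0]>=26)&(h[...,0]<36)&(h[...,1]>150)&(h[...,2]>150)).astype(np.uint8)
    x0,y0,x1,y1=box;o=np.zeros_like(m);o[y0:y1,x0:x1]=m[y0:y1,x0:x1]
    n,_,st,ce=cv2.connectedComponentsWithStats(o);return [(ce[i],st[i][4]) for i in range(1,n) if st[i][4]>8]
b=pickle.load(open('d2.pkl','rb'));a=pickle.load(open('d3.pkl','rb'))
for n,c,bx,zs in(('before',b,(310,165,410,230),(.04,)),('now',a,(330,40,440,300),(.04,.034))):
    D=dots(c,bx)
    for z in zs:
        W=[onz(c,[p],z)[0] for p,_ in D]
        print(n,z,[tuple(w.round(4)[:2]) for w in W],[round(float(np.linalg.norm(u-v)),4) for i,u in enumerate(W) for v in W[i+1:]])
```

```text
before 0.04 [(np.float64(0.4503), np.float64(-0.1155)), (np.float64(0.4424), np.float64(-0.0106)), (np.float64(0.515), np.float64(-0.0055))] [0.1051, 0.1276, 0.0727]
now 0.04 [(np.float64(0.4364), np.float64(0.0769)), (np.float64(0.5076), np.float64(0.0807)), (np.float64(0.4415), np.float64(-0.0257)), (np.float64(0.5129), np.float64(-0.0223))] [0.0713, 0.1027, 0.1252, 0.1253, 0.1031, 0.0714]
now 0.034 [(np.float64(0.4369), np.float64(0.0781)), (np.float64(0.5096), np.float64(0.082)), (np.float64(0.4422), np.float64(-0.0267)), (np.float64(0.515), np.float64(-0.0231))] [0.0728, 0.1049, 0.1279, 0.1279, 0.1053, 0.0729]
```

At z = 34 mm the dot spacing matches the reference (72.8/105 mm), so the board is down and level. Now I shut the fingers and go round above to the plate's outer side.

```bash
python3 -m jog '{"travel":[[0.85,0.26,0],[0.85,0.26,0],[0.85,0.26,0],[0.85,0.26,0],[0.85,0.26,0]],"turn":[0,0,0,0,0],"hand":[1,1,1,1,1]}'| grep -E "pos|contact|open"
python3 -m jog '{"travel":[[0,0,0],[0,0,0.15],[0,0,0.3],[0,0,0.45],[0,0,0.45]],"turn":[0,0,0,0,0],"hand":[1,1,1,1,1]}'| grep -E "pos|contact|open"
python3 b.py
```

```text
tool_pos: [0.4633, 0.1676, 0.1719]
contact_force: [-0.1, -0.4, -0.2]
opening: -0.0002
tool_pos: [0.4601, 0.1623, 0.0557]
contact_force: [-0.7, -1.2, -0.6]
opening: 0.0004
lead y 0.0806 box [254. 194.] [296. 225.]
plate mean [0.4605 0.123  0.066 ]
```

```bash
python3 -m jog '{"travel":[[-0.02,0.016,0.036],[-0.04,0.016,0.036],[-0.06,0.016,0.036]],"turn":[0,0,0],"hand":[1,1,1]}'| grep -E "pos|contact"
python3 -m jog '{"travel":[[-0.012,0,0],[-0.024,0,0],[-0.036,0,0]],"turn":[0,0,0],"hand":[1,1,1]}'| grep -E "pos|contact"
```

```text
tool_pos: [0.4696, 0.1489, 0.0535]
contact_force: [0.0, -0.0, 0.6]
tool_pos: [0.4697, 0.1402, 0.0527]
contact_force: [0.2, 1.6, 0.5]
```

```bash
python3 -m jog '{"travel":[[-0.012,0,0],[-0.024,0,0],[-0.036,0,0],[-0.048,0,0]],"turn":[0,0,0,0],"hand":[1,1,1,1]}'| grep -E "pos|contact"
python3 -m jog '{"travel":[[-0.012,0,0],[-0.024,0,0]],"turn":[0,0],"hand":[1,1]}'| grep -E "pos|contact"
```

```text
tool_pos: [0.4704, 0.1283, 0.0524]
contact_force: [0.3, 1.2, 1.5]
tool_pos: [0.4709, 0.1222, 0.0523]
contact_force: [-0.1, 1.4, 1.9]
```

```bash
python3 -m jog '{"travel":[[-0.008,0,0],[-0.016,0,0]],"turn":[0,0],"hand":[1,1]}'| grep -E "pos|contact"
python3 -m jog '{"travel":[[-0.008,0,0]],"turn":[0],"hand":[1]}'| grep -E "pos|contact"
python3 b.py
```

```text
tool_pos: [0.471, 0.1215, 0.0525]
contact_force: [-2.1, 30.4, -0.3]
tool_pos: [0.471, 0.1214, 0.0526]
contact_force: [-4.4, 40.9, 0.2]
lead y 0.0804 box [254. 194.] [296. 224.]
plate mean [0.4972 0.1078 0.066 ]
```

It hit the stop after about 20 mm of travel. I'll retreat and check.

```bash
python3 -m jog '{"travel":[[0.1,0,0],[0.2,0,0],[0.2,0,-0.2],[0.2,0,-0.4],[0.2,0,-0.5]],"turn":[0,0,0,0,0],"hand":[1,1,1,1,1]}'| grep -E "pos|contact"
python3 -m jog '{"travel":[[-0.4,-0.5,-0.2],[-0.4,-0.5,-0.2],[-0.4,-0.5,-0.2],[-0.4,-0.5,-0.2],[-0.4,-0.5,-0.2]],"turn":[0,0,0,0,0],"hand":[1,1,1,1,1]}'| grep -E "^t|pos|contact"
python3 b.py
python3 - <<'E'
from rig import env
import cv2
from h import *
d=env.capture("wrist");P=px(d,[[.47,.09,.05]])[0];print(P)
x,y=[int(min(max(0,v),m)) for v,m in zip(P-[95,70],(450,255))]
cv2.imwrite('pics/w5.png',cv2.resize(d['frame'][y:y+145,x:x+190,::-1],None,fx=4,fy=4,interpolation=cv2.INTER_CUBIC))
E
```

```text
tool_pos: [0.4681, 0.1664, 0.1812]
contact_force: [0.8, -0.6, 0.4]
t: 14.0
tool_pos: [0.3496, 0.0557, 0.2286]
tcp_rot: [2.136, 2.301, 0.003]
contact_force: [1.4, -0.1, -0.0]
lead y 0.0806 box [254. 194.] [296. 225.]
plate mean [0.4648 0.1046 0.066 ]
[423.56846984 162.11958826]
```

View pics/w5.png

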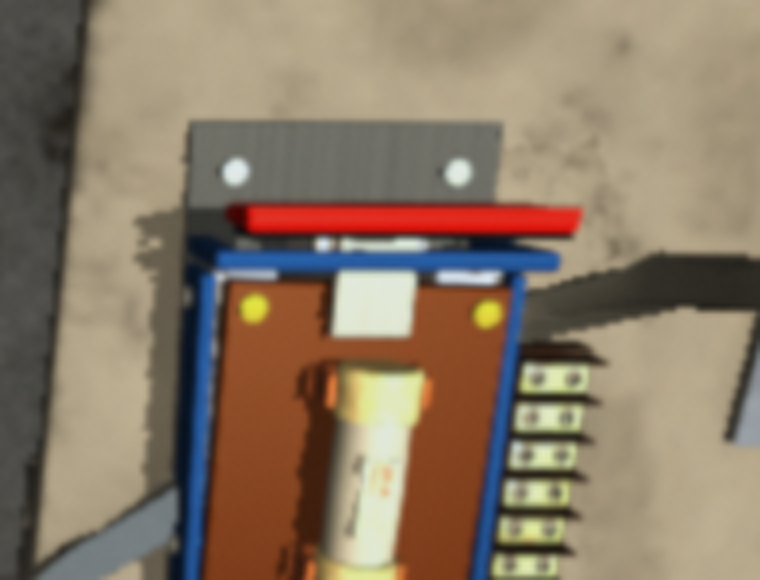

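The bolt at crop (375,300) now covers the board's leading edge by about 13–15 mm. The plate stands close to the bridge, and the robot is clear of everything.

```bash
python3 -c "
from rig import env
print(env.job_done())"
```

```text
the job is handed in; nothing more can be done
None
```

The fuse board is down in its notches, the lock was pushed to its stop with the bolt over the board's leading edge, and the job is handed in at about 14 s (no verdict was returned).

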